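# Scan the glaze pot, then load the brush

### The job

Log the glaze before using it: stand the steel pot that has the label and pouring beak upright in the middle of the scanner's round plate, turned so that its label squarely faces the scanner window, and let go of it. Then take the narrow glaze brush from its rest, dip its bristles well down into the mouth of that pot as it stands there, and lay the brush back across both cradles of its rest, bristles to the same end as before. Leave the pot standing with its label to the scanner, and do not disturb the plain pot or the other things around.

Things in the scene. Friction and masses are not known exactly. Their poses are not given: they have to be found in the camera images.
- pot: Glaze pot to be scanned: open steel cylinder, outer diameter 61, height 50, wall 2.5, inner floor 4 above its underside, 0.22 kg. Origin: centre of its underside, z up. A paper label with black bars (40 x 30, 1 proud) is on the side facing its own +x; above it at the rim a pouring beak 11 wide, 6 high reaches to 40 from the axis: keep fingers 35 degrees clear of it.
- label (a point): Centre of the pot's label: 31.5 from the pot's axis along the pot's +x, 24 above its underside.
- pot_rim (a point): Centre of the pot's mouth, level with the rim, 50 above the pot's underside; the mouth is 56 wide.
- plain_pot: Second steel pot of exactly the same size (61 x 50), with neither label nor beak; bystander, not to be disturbed. Origin: centre of its underside.
- station: Fixed scanner stand: base 205 x 96 x 4 reaching from 48 behind to 158 ahead of its origin along its own x; origin on the table under the centre of the round plate. Its +x points from the plate to the scanner block, a grey block 84 wide whose front face is 102 from the plate's centre (a small visor reaches back to 94), top at 82 above the table.
- plate (a point): Centre of the top of the stand's dark round plate, diameter 90, top 10 above the table: the pot stands here.
- window (a point): Centre of the scanner window, on the block's face that looks at the plate, 98 from the plate's centre and 42 above the table.
- rest: Fixed aluminium brush rest, base 112 x 56 x 6; origin on the table under its centre, its own x along the brush, bristle end +x. Two cradles 8 thick stand at 44 either side of the centre; their floors are 32 above the table, and their ears flare outward, about 28 apart at the bottom, rising to about 44.
- seat (a point): Middle of the rest between both cradles, at the height of their floors (32 above the table): the brush's origin lies here at the start.
- brush: Narrow glaze brush, 201 long: wooden handle 14 wide and 12 thick, steel ferrule 23 wide, bristles 22 wide, 8 thick, 30 long at its own +x end. Origin on the flat underside at the balance point (about midway between the cradles as it lies), z up, 0.05 kg.
- brush_grip (a point): Middle of the handle's thickness at the brush's origin, 6 above the underside: grip here across the 14 width; 80 is free between the cradles.
- brush_tip (a point): End of the bristles, 102 from brush_grip along the brush's +x.
- cone: Bystander: piping nozzle, a cone 34 wide, 42 tall, loose; origin under its centre.
- cone_big: Bystander: larger piping nozzle, a cone 40 wide, 50 tall, loose; origin under its centre.
- ring: Bystander: metal pastry cutter ring, 56 wide, 35 tall, loose; origin under its centre.
- spice: Bystander: spice jar, 46 wide, 106 tall, loose; origin under its centre.
- cups: Bystander: stack of paper baking cups, 55 wide, 72 tall, loose; origin under its centre.
There are look-alikes about, which are no part of the job. What is shaped like the rest but yellow is not meant.

How it is judged:
On the way, in this order (a step that is already met when the one before it is completed fails the run):
1. the labelled pot stands on the round plate, let go, its label facing the scanner window (horizontal distance between pot and plate below 0.015 m and height (world z) of pot between 0.006 and 0.016 m and angle between pot's own z axis and vertical below 0.1 rad and angle between the x axis of pot and the x axis of station, either way round below 0.26 rad and x of label in the frame of station above 0.01 m and linear speed of pot below 0.02 m/s and angular speed of pot below 0.2 rad/s and contact force between the fingers and pot below 0.1 N), for 0.3 s.
2. the brush's bristles dip at least 10 mm below the rim of the pot as it stands on the plate facing the scanner (z of brush_tip in the frame of pot_rim between -0.048 and -0.01 m and horizontal distance between brush_tip and pot_rim below 0.027 m and horizontal distance between pot and plate below 0.015 m and height (world z) of pot between 0.006 and 0.016 m and angle between pot's own z axis and vertical below 0.1 rad and angle between the x axis of pot and the x axis of station, either way round below 0.26 rad and x of label in the frame of station above 0.01 m), for 0.1 s.
At the end, for the whole second after the job is handed in: The labelled pot stands upright and still on the round plate, its axis within 15 mm of the plate's centre and its label within 15 degrees of facing the scanner; the brush lies still and level across both cradles of its rest, within 25 mm of where it lay, bristles to the same end; nothing is held (horizontal distance between pot and plate below 0.015 m and height (world z) of pot between 0.006 and 0.016 m and angle between pot's own z axis and vertical below 0.1 rad and angle between the x axis of pot and the x axis of station, either way round below 0.26 rad and x of label in the frame of station above 0.01 m and linear speed of each of pot, brush below 0.02 m/s and angular speed of pot below 0.2 rad/s and distance between brush and seat below 0.025 m and angle between brush's own z axis and vertical below 0.15 rad and angle between the x axis of brush and the x axis of rest, either way round below 0.2 rad and x of brush_tip in the frame of rest above 0.05 m and contact force between the fingers and brush below 0.1 N); the robot touches nothing.
It fails at once if the plain pot is moved by more than 30 mm (distance of plain_pot from where it was at the start of the episode above 0.03 m).
It fails at once if a nozzle, the cutter ring, the spice jar or the paper cups are moved by more than 30 mm (distance of any of cone, cone_big, ring, spice, cups from where it was at the start of the episode above 0.03 m).
It fails at once if the labelled pot is tipped by more than 30 degrees (angle between pot's own z axis and vertical above 0.52 rad).
It also fails if it takes over 69 s, if anything falls off the work surface, if the arm or the gripper's body presses on something with over 40 N, if the wrist force passes 120 N, or if a joint passes its speed limit or range.

### The arm

A 7-joint arm with a two-finger parallel gripper is mounted at the origin on a cart in front of the work surface, level with it; the furniture and walls round the work are solid. World frame = base frame: x ahead of the robot, y to its left, z up, the work surface at z = 0. Lengths are in m, angles in rad, forces in N, time in s.
With the tool pointing down it reaches from about 0.425 to 0.925 m from the base axis. Payload 6.8 kg.
Tool frame: the origin (TCP) lies on the front face of the gripper's body, between the roots of the fingers; the fingertips stand 73 mm ahead of it and the grasp point (between the pads) lies 54 mm ahead of it (env.nose_length is the distance from the TCP to the fingertips, in m); z points along the fingers, y is the line along which they close (so a half turn about z gives the same grasp; the last joint's range is limited). The gripper opens to 85 mm and grips with 20 to 120 N. Pads are 22 mm wide; open, the fingers measure 114 mm over their backs; the gripper's body (76 mm by 85 mm) begins 54 mm behind the grasp point. The pads swing forward as they close: fully open they stand 13 mm farther back than shut.
Start: joints at [1.233, 0.477, 0.022, 1.555, -0.011, 1.109, -0.083], TCP at [0.154, -0.657, 0.304] pointing down, gripper open.
Joint ranges: [-2.96, 2.96], [-0.34, 2.1], [-1.41, 1.46], [0.24, 2.44], [-1.37, 4.51], [0.17, 1.92], [-2.96, 2.96]. Speed limits (rad/s): [2.39, 2.39, 3.14, 3.14, 3.14, 3.14, 3.14].

### API

Orientations are given as a unit quaternion [w, x, y, z].
In Python, from cell import env, kin, camera, calibration, job gives the robot as it stands. The module is installed in compiled form; this text tells all that it offers. Calls block until the motion is done:
- env.reach(position, orientation): joint-space move of the TCP to a pose.
- env.movel(position, velocity=0.15, rot=None, stop_force=None): straight line of the TCP; rot=None keeps the orientation; velocity is the mean speed in m/s. With stop_force (N) it stops when the force on the tool has changed by that much, and returns True; else False.
- env.goto_joints(angles): joint-space move.
- env.grip(opening, f_grip=None): finger opening in m; f_grip is the grip in N (None keeps the last); returns when the fingers have stopped.
- env.dwell(seconds).
- kin.inverse_kinematics(position, orientation): joint angles nearest the present ones, or None.
- env.get_state(): the state.
- camera(name): name is "side" or "top" or "wrist"; returns (picture, depth): 384x512x3 uint8, blue, green, red; 384x512 float32, m along the optical axis (not along the pixel's ray), 0 where there is no reading.
- calibration(name): a dict with "fx", "fy", "cx", "cy" (pixels), "rvec" (rotation vector, rad) and "tvec" (3), from world to camera coordinates, as OpenCV has them. Camera axes: x right, y down, z forward; pixel columns grow to the right and rows downward; lengths in m; the calibration is good to about 2 mm. A picture is of the moment at which its call begins: read the wrist's pose just before it. calibration takes no time and is no camera call; for the wrist camera it gives the pose at the moment of the call.
A pose or a line that the arm cannot do raises env.PlanningError and nothing moves.
- job.job_done(): hands the job in; it is judged then, once.
The state is a dict: "time": time; "qpos": joint angles; "joint_velocities": joint speeds; "joint_torque": joint torques, N m; "tcp_pos": TCP position; "orientation": TCP orientation; "force": force on the tool from outside, world axes, zero at the start; "torque": the same for the moment, N m; "opening": finger opening in m; "gripper_force": force on a finger pad.
Only numpy, scipy, OpenCV 4.12 (cv2) and the standard library are available. Lean on these libraries where they do the work, as an engineer would, in place of code of your own. Each camera call takes 0.05 s, during which the arm holds its last target. There are 200 camera calls.

## Working session

There is one attempt and no reset: what is moved stays moved. The work goes in short steps, each a Python script; the robot and the scene stay as the last script left them, time stands still between calls to the robot, and variables do not carry over. Pictures are saved under pics/ and viewed, at most 10 in all, crops included, and the job is handed in when it is done.

```bash
mkdir -p pics
cat > h.py <<'E'
import numpy as np, cv2
from cell import env, kin, camera, calibration, job
def snap(n):
    c=calibration(n); im,d=camera(n); return im,d,c
def world(d,c):
    "per-pixel world points from depth"
    R=cv2.Rodrigues(np.array(c["rvec"],float))[0]; t=np.array(c["tvec"],float).ravel()
    v,u=np.mgrid[0:d.shape[0],0:d.shape[1]]
    P=np.stack([(u-c["cx"])/c["fx"]*d,(v-c["cy"])/c["fy"]*d,d],-1)
    return (P-t)@R
def ray(c,uv,z):
    "cast pixel ray on the plane at height z"
    R=cv2.Rodrigues(np.array(c["rvec"],float))[0]; t=np.array(c["tvec"],float).ravel()
    o=-R.T@t; g=R.T@np.array([(uv[0]-c["cx"])/c["fx"],(uv[1]-c["cy"])/c["fy"],1.])
    return o+g*(z-o[2])/g[2]
E
python3 - <<'E'
from h import *
import pickle
D={}
for n in ("top","side"):
    D[n]=snap(n); cv2.imwrite(f"pics/{n}0.png",cv2.resize(D[n][0],(768,576),interpolation=cv2.INTER_CUBIC))
    c=D[n][2];R=cv2.Rodrigues(np.array(c["rvec"],float))[0];print(n,-R.T@np.array(c["tvec"]).ravel(),c["fx"],R[2])
    print((D[n][1]>0).mean())
pickle.dump(D,open("d0.pkl","wb"))
s=env.get_state();print(s["time"],s["orientation"],s["opening"],env.nose_length)
E
```

```text
top [ 0.41636494 -0.03563153  1.12489783] 417.45619990243245 [ 0.12379411  0.0109559  -0.99224744]
0.9959055582682291
side [0.43071539 1.0107359  0.63154854] 434.79423553581097 [ 0.09891328 -0.86291179 -0.49557987]
0.9959818522135416
0.1 [-7.89040949e-04  9.93404003e-01  1.14664039e-01 -1.46400923e-04] 0.08555918395378344 0.0726
```

View pics/top0.png

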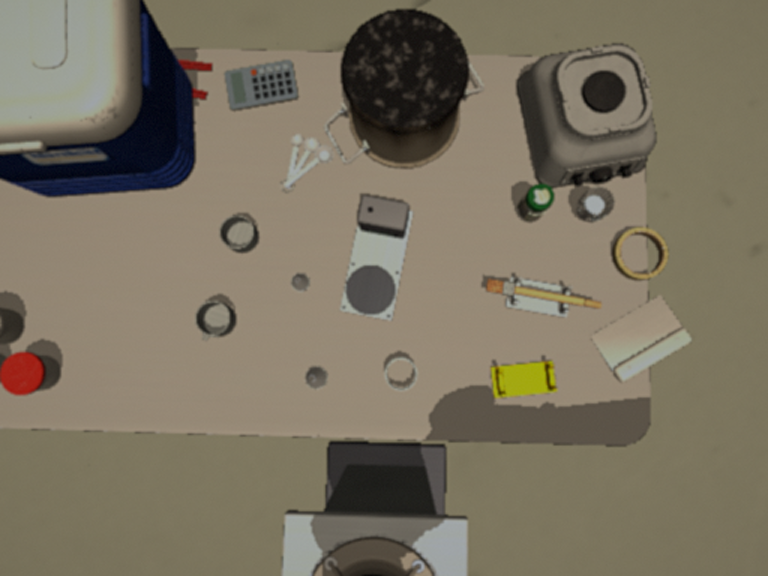

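View pics/side0.png

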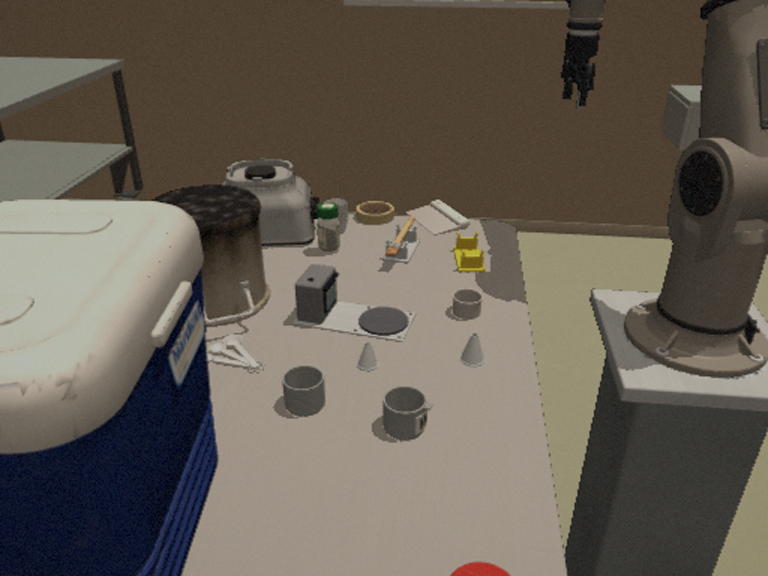

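The top view (768-wide) shows the labelled pot at (216,318) with its beak at (207,337), the plain pot at (239,233), and the plate at (370,290) with the scanner at (385,213). The brush is at (540,292) with its bristles to the left at (490,285). In the side view the labelled pot is at (405,412), with beak and label to the right. The yellow rest is the decoy.

Run:
```python
from h import *
import pickle
D=pickle.load(open("d0.pkl","rb")); im,d,c=D["top"]
k=2/3
for n,u,v,z in [("pot",216,318,.05),("beak",207,337,.05),("plain",239,233,.05),("plate",370,290,.01),("block",384,213,.08),("tail",600,303,.04),("tip",485,284,.04),("restL",510,295,.006),("restR",570,298,.006),("green",540,197,.1)]:
    print(n,ray(c,(u*k,v*k),z).round(3))
P=world(d,c); print("pot depth rim z", np.percentile(P[200:224,132:156,2],[1,50,99]).round(3))
w=calibration("wrist"); R=cv2.Rodrigues(np.array(w["rvec"],float))[0];cc=-R.T@np.array(w["tvec"]).ravel()
s=env.get_state(); 
from scipy.spatial.transform import Rotation as Ro
q=np.array(s["orientation"]);T=Ro.from_quat(q[[1,2,3,0]])
print("cam in tcp",T.inv().apply(cc-s["tcp_pos"]),"\n",T.inv().as_matrix()@R.T, w["fx"],w["cx"],w["cy"], s["tcp_pos"])
print(T.as_matrix().round(2))
```

```text
pot [0.48  0.285 0.05 ]
beak [0.447 0.298 0.05 ]
plain [0.63  0.254 0.05 ]
plate [0.54  0.024 0.01 ]
block [0.665 0.    0.08 ]
tail [ 0.525 -0.378  0.04 ]
tip [ 0.553 -0.178  0.04 ]
restL [ 0.539 -0.228  0.006]
restR [ 0.536 -0.335  0.006]
green [ 0.695 -0.261  0.1  ]
pot depth rim z [-0.004  0.005  0.052]
cam in tcp [ 0.07090473  0.00068074 -0.06970517] 
 [[-3.19654218e-04 -9.60831842e-01 -2.77131862e-01]
 [ 9.99999909e-01 -3.85767564e-04  1.84040802e-04]
 [-2.83740746e-04 -2.77131778e-01  9.60831878e-01]] 281.8070134583562 260.8397833026683 189.63087350137997 [ 0.15365716 -0.65686109  0.30303033]
[[ 0.97  0.23 -0.  ]
 [ 0.23 -0.97  0.  ]
 [-0.   -0.   -1.  ]]
```

```bash
cat >> h.py <<'E'
from scipy.spatial.transform import Rotation as Ro
def down(y):
    c,s=np.cos(y),np.sin(y); return np.array([[c,s,0],[s,-c,0],[0,0,-1.]])
def quat(M):
    q=Ro.from_matrix(M).as_quat(); return q[[3,0,1,2]]
E
python3 - <<'E'
from h import *
import pickle
W={}
for n,x,y in [("b1",.52,-.30),("b2",.52,-.20),("s1",.52,0.0),("s2",.52,.08),("p1",.47,.24),("p2",.47,.32)]:
    env.reach([x,y,.27],quat(down(0))); W[n]=snap("wrist")
pickle.dump(W,open("w0.pkl","wb")); print(env.get_state()["time"],env.get_state()["qpos"])
t=[cv2.resize(W[n][0],(400,300),interpolation=cv2.INTER_AREA) for n in ("b1","s1","p1","p2")]
cv2.imwrite("pics/w0.png",np.vstack([np.hstack(t[:2]),np.hstack(t[2:])]))
E
```

```text
5.1 [-0.38657481  0.36899664 -0.39853899  1.82794935  0.17042498  0.97914969
 -2.42993495]
```

View pics/w0.png

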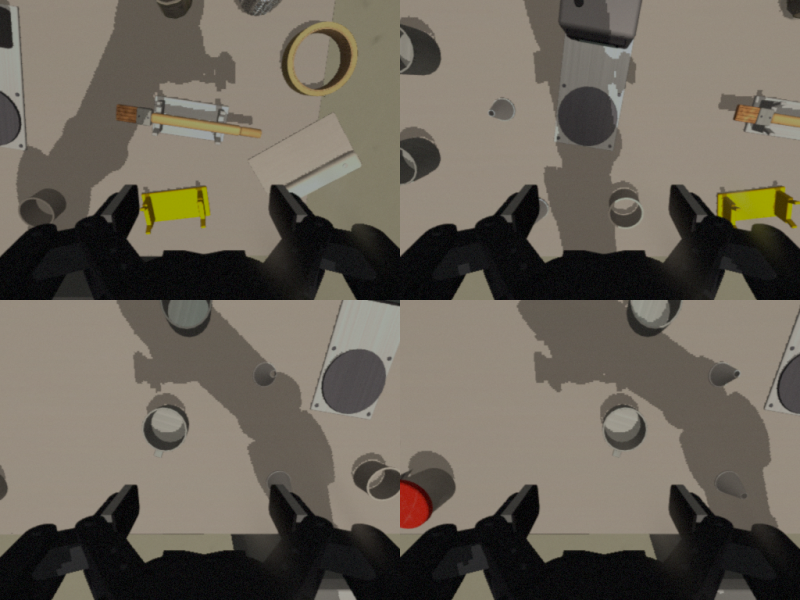

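Run:
```python
from h import *
import pickle
W=pickle.load(open("w0.pkl","rb")); W["top"]=pickle.load(open("d0.pkl","rb"))["top"]
def rect(p): 
    r=cv2.minAreaRect((p*1000).astype(np.float32)); b=cv2.boxPoints(r); 
    e=sorted([b[1]-b[0],b[2]-b[1]],key=np.linalg.norm)[1]; a=np.degrees(np.arctan2(e[1],e[0]))
    return np.round(r[0],1),np.round(sorted(r[1]),1),round(a%180,1)
def tri(c1,u1,c2,u2):
    M=[]
    for c in(c1,c2):
        K=np.array([[c["fx"],0,c["cx"]],[0,c["fy"],c["cy"]],[0,0,1]]);R=cv2.Rodrigues(np.array(c["rvec"],float))[0]
        M.append(K@np.c_[R,np.array(c["tvec"]).ravel()])
    X=cv2.triangulatePoints(M[0],M[1],np.array(u1,float),np.array(u2,float)).ravel(); return X[:3]/X[3]
cent={}
for n in W:
    im,d,c=W[n]; P=world(d,c); ok=(d>0); x,y,z=P[...,0],P[...,1],P[...,2]
    hsv=cv2.cvtColor(im,cv2.COLOR_BGR2HSV)
    tab=ok&(abs(x-.54)<.12)&(abs(z)<.006); print("==",n,"table z",np.median(z[tab]).round(4))
    def near(cx,cy,r): return ok&(np.hypot(x-cx,y-cy)<r)
    if n in("p1","p2","top"):
        m=near(.48,.285,.055)&(z>.043)&(z<.06); p=P[m]
        q=p[:,:2]
        for _ in range(6):
            A=np.c_[2*q,np.ones(len(q))]; s=np.linalg.lstsq(A,(q**2).sum(1),rcond=None)[0]; r=np.sqrt(s[2]+s[:2]@s[:2])
            dd=np.hypot(*(p[:,:2]-s[:2]).T); q=p[abs(dd-r)<.005,:2]
        far=p[(dd>.034)]; b=far[:,:2].mean(0)-s[:2] if len(far) else np.zeros(2)
        print("pot rim",s[:2].round(4),"r",r.round(4),"z",np.median(p[:,2]).round(4),"n",len(p),"beak",len(far),np.degrees(np.arctan2(b[1],b[0])).round(1),np.hypot(*b).round(3))
    if n in("s1","s2","top"):
        m=(near(.54,.024,.06)&(z>-.005)&(z<.02)&(hsv[...,2]<105)).astype(np.uint8)
        m=cv2.morphologyEx(m,cv2.MORPH_OPEN,np.ones((5,5)))
        cs=max(cv2.findContours(m,cv2.RETR_EXTERNAL,cv2.CHAIN_APPROX_NONE)[0],key=cv2.contourArea); e=cv2.fitEllipse(cs)
        cent[n]=e[0]; print("plate ell",np.round(e[0],1),np.round(e[1],1),ray(c,e[0],.01).round(4),"z",np.median(z[m>0]).round(4), "pts c",(P[m>0].min(0)/2+P[m>0].max(0)/2).round(4))
        m=near(.65,0,.09)&(z>.077)&(z<.09); print("block top",m.sum(),rect(P[m][:,:2]) if m.sum()>50 else 0,np.median(z[m]).round(4))
        m=near(.57,.015,.12)&(z>.0025)&(z<.014)&(x<.64); print("base",rect(P[m][:,:2]))
    if n in("b1","b2","top"):
        hs=(hsv[...,0]>3)&(hsv[...,0]<28)&(hsv[...,1]>110)
        m=(near(.54,-.28,.13)&hs&(z>.02)&(z<.07)).astype(np.uint8)
        p=P[m>0]; print("brush col",rect(p[:,:2]),"z",np.percentile(p[:,2],[5,50,95]).round(4))
        h=p[p[:,1]<-.26]; print("  handle fit",np.round(cv2.fitLine((h[:,:2]*1000).astype(np.float32),cv2.DIST_HUBER,0,.01,.01).ravel(),3), "z by y",[np.median(h[abs(h[:,1]-yy)<.01,2]).round(4) for yy in(-.27,-.3,-.33,-.36)], "tip y",p[:,1].max(), p[:,1].min())
        m=near(.54,-.28,.09)&(z>.002)&(z<.011)&(x<.60)&(x>.48); print("rest base",rect(P[m][:,:2]))
        m=near(.54,-.28,.09)&(z>.034)&~hs&(z<.06); print("cradle pts",m.sum(),np.percentile(z[m],[10,90]).round(4) if m.sum() else 0)
        mm=(near(.54,-.28,.13)&hs&(z>.02)).astype(np.uint8); 
print("plate tri",tri(W["s1"][2],cent["s1"],W["s2"][2],cent["s2"]).round(4),tri(W["s1"][2],cent["s1"],W["top"][2],cent["top"]).round(4))
```

```text
== b1 table z -0.0003
brush col (array([ 523.3, -268.5]), array([142.2, 181.7]), np.float32(53.7)) z [0.0397 0.0422 0.0439]
  handle fit [ 1.87000e-01  9.82000e-01  5.35259e+02 -3.27565e+02] z by y [np.float64(0.0426), np.float64(0.0419), np.float64(0.0425), np.float64(0.043)] tip y -0.18293827038284025 -0.38081855853044105
rest base (array([ 546.6, -289.1]), array([ 86.7, 139.2]), np.float32(92.1))
cradle pts 1630 [0.0393 0.0444]
== b2 table z -0.0002
brush col (array([ 524.3, -267.5]), array([147.1, 178.4]), np.float32(51.8)) z [0.0393 0.0422 0.044 ]
  handle fit [ 1.83000e-01  9.83000e-01  5.34358e+02 -3.28782e+02] z by y [np.float64(0.0429), np.float64(0.0417), np.float64(0.0427), np.float64(0.043)] tip y -0.18337949971483286 -0.3808974035359715
rest base (array([ 551.8, -281.4]), array([104.4, 111.2]), np.float32(78.3))
cradle pts 1579 [0.0393 0.0445]
== s1 table z -0.0003
plate ell [238.7 152.7] [74.4 88.2] [0.5415 0.0227 0.01  ] z 0.0094 pts c [0.5351 0.0259 0.0049]
block top 4291 (array([657.5,   0.8]), array([36.3, 87. ]), np.float32(90.0)) 0.0816
base (array([578.1,  49.5])
[... 603 characters left out ...]
 192.6] [30.7 31.7] [0.5425 0.0248 0.01  ] z 0.0088 pts c [0.5433 0.0248 0.008 ]
block top 586 (array([663.1,   2.9]), array([56.2, 83.7]), np.float32(80.8)) 0.0803
base (array([546.2,  16.9]), array([185.8, 229.3]), np.float32(90.0))
brush col (array([ 519.9, -264.3]), array([143.8, 178.3]), np.float32(53.6)) z [0.0376 0.0413 0.0448]
  handle fit [ 1.50000e-01  9.89000e-01  5.30771e+02 -3.18596e+02] z by y [np.float64(0.0424), np.float64(0.0418), np.float64(0.0422), np.float64(0.0417)] tip y -0.18026930818089462 -0.37742333361934605
rest base (array([ 540. , -276.6]), array([118.4, 172.2]), np.float32(89.9))
cradle pts 175 [0.0372 0.044 ]
plate tri [0.541  0.0233 0.0014] [0.542 0.024 0.013]
```

Run:
```python
from h import *
import pickle
W=pickle.load(open("w0.pkl","rb"))
def big(m,k=3):
    m=cv2.morphologyEx(m.astype(np.uint8),cv2.MORPH_OPEN,np.ones((k,k)))
    n,l,s,_=cv2.connectedComponentsWithStats(m); return l==1+s[1:,4].argmax()
def rect(p): 
    r=cv2.minAreaRect((p*1000).astype(np.float32)); b=cv2.boxPoints(r); 
    e=sorted([b[1]-b[0],b[2]-b[1]],key=np.linalg.norm)[1]; a=np.degrees(np.arctan2(e[1],e[0]))
    return np.round(r[0],1),np.round(sorted(r[1]),1),round(a%180,1)
for n in("s1","s2"):
    im,d,c=W[n];P=world(d,c);x,y,z=np.moveaxis(P,-1,0)
    m=big((d>0)&(np.hypot(x-.542,y-.024)<.055)&(z>.0072)&(z<.0125)); e=cv2.minEnclosingCircle((P[m][:,:2]*1000).astype(np.float32))
    print(n,"plate",m.sum(),e,P[m].mean(0).round(4),"z",np.median(z[m]).round(4))
    m=big((d>0)&(np.hypot(x-.57,y-.01)<.14)&(z>.0022)&(z<.013)&(x<.66)&(x>.47)); print("base",m.sum(),rect(P[m][:,:2]))
    m=big((z>.077)&(z<.087)&(np.hypot(x-.66,y)<.09)); print("top",rect(P[m][:,:2]))
for n in("b1","b2"):
    im,d,c=W[n];P=world(d,c);x,y,z=np.moveaxis(P,-1,0);hsv=cv2.cvtColor(im,cv2.COLOR_BGR2HSV)
    roi=(d>0)&(abs(x-.54)<.06)&(abs(y+.28)<.12)
    hs=(hsv[...,0]>3)&(hsv[...,0]<28)&(hsv[...,1]>110)
    m=big(roi&hs&(z>.03)&(z<.055)&(y<-.24)); p=P[m]
    print(n,"handle",rect(p[:,:2]),"z",np.median(p[:,2]).round(4), "profile",[(yy,*np.median(p[abs(p[:,1]-yy)<.006][:,[0,2]],0).round(4)) for yy in(-.26,-.28,-.30,-.32,-.36)])
    m=big(roi&(z>.03)&(z<.055)&(y>-.24)&hs); p=P[m]; print(" bristle",rect(p[:,:2]),p.mean(0).round(4),p[:,1].max().round(4))
    m=big(roi&(z>.0035)&(z<.010)&(hsv[...,1]<70),3); print(" rest base",m.sum(),rect(P[m][:,:2]))
    m=roi&(z>.028)&(z<.06)&~hs; 
    for lo,hi in((-.27,-.22),(-.35,-.30)):
        k=m&(y>lo)&(y<hi); print(" cradle",k.sum(),P[k].mean(0).round(4),P[k].min(0).round(3),P[k].max(0).round(3))
```

```text
s1 plate 4534 ((544.7175903320312, 21.84506607055664), 44.95477294921875) [0.5461 0.0216 0.0096] z 0.0096
base 10592 (array([577. ,  16.3]), array([ 95.8, 160.4]), np.float32(170.4))
top (array([657.4,   1.1]), array([35.8, 86.2]), np.float32(89.6))
s2 plate 4544 ((544.7047729492188, 21.943401336669922), 44.78770446777344) [0.5461 0.0221 0.0096] z 0.0096
base 10613 (array([574.6,  16.9]), array([ 95.7, 155.3]), np.float32(170.5))
top (array([657.3,   1.5]), array([36.2, 86.5]), np.float32(90.1))
b1 handle (array([ 527.3, -365.4]), array([11.2, 29.7]), np.float32(82.1)) z 0.0431 profile [(-0.26, np.float64(nan), np.float64(nan)), (-0.28, np.float64(nan), np.float64(nan)), (-0.3, np.float64(nan), np.float64(nan)), (-0.32, np.float64(nan), np.float64(nan)), (-0.36, np.float64(0.529), np.float64(0.0431))]
 bristle (array([ 553.1, -197.5]), array([21.7, 27. ]), np.float32(81.0)) [ 0.5536 -0.1974  0.0416] -0.1829
 rest base 1693 (array([ 555. , -282.8]), array([ 25.6, 111.5]), np.float32(81.2))
 cradle 767 [ 0.5472 -0.2386  0.0406] [ 0.524 -0.27   0.028] [ 0.57  -0.22   0.046]
 cradle 652 [ 0.5336 -0.3241  0.0405] [ 0.51  -0.35   0.028] [ 0.557 -0.3    0.046]
b2 handle (array([ 544.5, -284.3]), array([ 3.5, 89.4]), np.float32(81.3)) z 0.0426 profile [(-0.26, np.float64(0.5485), np.float64(0.0426)), (-0.28, np.float64(0.5455), np.float64(0.0427)), (-0.3, np.float64(0.5424), np.float64(0.0424)), (-0.32, np.float64(0.5393), np.float64(0.0428)), (-0.36, np.float64(nan), np.float64(nan))]
 bristle (array([ 553.3, -197.1]), array([21.5, 27.2]), np.float32(82.2)) [ 0.5534 -0.1971  0.0416] -0.1834
 rest base 1415 (array([ 554.7, -289.8]), array([24. , 95.1]), np.float32(81.3))
 cradle 749 [ 0.5471 -0.2385  0.0409] [ 0.523 -0.27   0.028] [ 0.57  -0.22   0.046]
 cradle 656 [ 0.5336 -0.3242  0.0399] [ 0.51  -0.35   0.028] [ 0.556 -0.3    0.046]
  return _methods._mean(a, axis=axis, dtype=dtype,
  ret = um.true_divide(
```

```bash
cat >> h.py <<'E'
PLATE=np.array([.5447,.0219]); ST=np.radians(-9.55); POT=np.array([.4836,.2914]); LAB=np.radians(162.8)
GRIP=np.array([.5402,-.2825,.037]); BR=np.radians(81.2)
def dip(tip,h,a,sg):
    "TCP pose with the brush tip at tip, heading h, pitched down by a; sg: tool x along (+1) or against the brush"
    d=np.array([np.cos(a)*np.cos(h),np.cos(a)*np.sin(h),-np.sin(a)]); bz=np.array([np.sin(a)*np.cos(h),np.sin(a)*np.sin(h),np.cos(a)])
    X=sg*d;Z=-bz; M=np.c_[X,np.cross(Z,X),Z]; return np.array(tip)-.102*d-.054*Z, quat(M)
E
python3 - <<'E'
from h import *
f=lambda q: None if q is None else np.round(q,2)
for o in(0,np.pi):
    print("pick",o,f(kin.inverse_kinematics([*POT,.08],quat(down(LAB+o)))))
    print("place",o,f(kin.inverse_kinematics([*PLATE,.09],quat(down(ST+o)))))
for o in(0,np.pi):
    print("brush",o,f(kin.inverse_kinematics(GRIP+[0,0,.054],quat(down(BR+o)))))
    for a in(50,60):
        for h in range(0,360,30):
            p,q=dip([*PLATE,.04],np.radians(h),np.radians(a),1 if o==0 else -1); r=kin.inverse_kinematics(p,q)
            if r is not None: print(" dip",o,a,h,f(r))
E
```

```text
pick 0 [-0.02  0.78 -0.85  1.93  0.8   0.82 -0.05]
place 0 [ 0.02  0.57 -0.22  2.    0.22  0.59 -2.09]
pick 3.141592653589793 [-0.45  0.62 -0.27  1.96  0.27  0.6  -2.76]
place 3.141592653589793 [ 0.48  0.73 -0.83  1.97  0.76  0.79  0.6 ]
brush 0 [ 0.68  0.67 -0.41  1.84  0.39  0.71 -0.1 ]
 dip 0 50 0 [ 0.06  0.82 -0.27  1.57  0.03  1.63 -1.8 ]
 dip 0 50 30 [-0.04  0.81 -0.31  1.61  0.35  1.65 -1.54]
 dip 0 50 60 [-0.11  0.76 -0.36  1.74  0.67  1.55 -1.32]
 dip 0 50 90 [-0.14  0.68 -0.4   1.92  1.    1.38 -1.15]
 dip 0 50 120 [-0.14  0.6  -0.42  2.13  1.37  1.14 -1.05]
 dip 0 50 150 [-0.08  0.52 -0.39  2.3   1.89  0.88 -1.05]
 dip 0 50 180 [ 0.75  0.82 -1.19  2.35  2.31  0.94 -0.5 ]
 dip 0 50 210 [ 0.95  0.85 -1.18  2.29  2.59  0.38 -0.2 ]
 dip 0 50 240 [ 0.64  0.63 -0.62  2.15 -1.34  0.47 -2.26]
 dip 0 50 270 [ 0.42  0.66 -0.33  1.95 -0.88  0.92 -2.33]
 dip 0 50 300 [ 0.29  0.73 -0.27  1.77 -0.56  1.25 -2.23]
 dip 0 50 330 [ 0.18  0.8  -0.26  1.63 -0.27  1.49 -2.05]
 dip 0 60 0 [ 0.06  0.93 -0.27  1.44  0.01  1.83 -1.81]
 dip 0 60 30 [-0.07  0.91 -0.31  1.49  0.36  1.84 -1.55]
 dip 0
[... 1573 characters left out ...]
 0.92 -0.38  1.49  0.39  1.86  1.55]
 dip 3.141592653589793 60 60 [-0.01  0.9  -0.59  1.64  0.8   1.84  1.69]
 dip 3.141592653589793 60 90 [ 0.06  0.88 -0.79  1.86  1.19  1.8   1.83]
 dip 3.141592653589793 60 120 [-1.42  1.25  1.25  2.21 -0.27  0.29 -2.94]
 dip 3.141592653589793 60 150 [-1.17  0.8   0.83  2.43  2.33  0.54  1.22]
 dip 3.141592653589793 60 210 [-0.12  0.57  0.23  2.43  3.84  1.    1.35]
 dip 3.141592653589793 60 240 [ 1.13  1.02 -1.18  2.15 -0.59  0.21  0.39]
 dip 3.141592653589793 60 270 [ 1.05  1.12 -1.19  1.89 -0.07  0.79  0.17]
 dip 3.141592653589793 60 300 [ 0.8   1.08 -1.02  1.65 -0.08  1.28  0.45]
 dip 3.141592653589793 60 330 [ 0.62  1.14 -1.02  1.48  0.12  1.68  0.61]
```

Run:
```python
from h import *
env.grip(.085)
q=quat(down(LAB)); env.reach([*POT,.18],q)
print(env.movel([*POT,.080],.1,stop_force=8))
env.grip(.05,40); s=env.get_state(); print(s["opening"],s["gripper_force"],s["tcp_pos"],s["time"])
env.movel([*POT,.20],.12)
q=quat(down(ST)); env.reach([*PLATE,.20],q)
s=env.get_state(); print(s["opening"],s["gripper_force"],s["qpos"].round(2) if hasattr(s["qpos"],"round") else s["qpos"],s["time"])
im,d,c=snap("wrist"); cv2.imwrite("pics/held.png",im); im,d,c=snap("side"); cv2.imwrite("pics/held_s.png",cv2.resize(im[150:290,150:330],None,fx=3,fy=3))
```

```text
False
0.061347791033568376 42.80727233737707 [0.48388563 0.29147313 0.08091807] 8.975
0.060859034151647916 43.87406174093485 [ 0.05  0.41 -0.26  1.95  0.14  0.81 -2.02] 11.975
```

View pics/held.png

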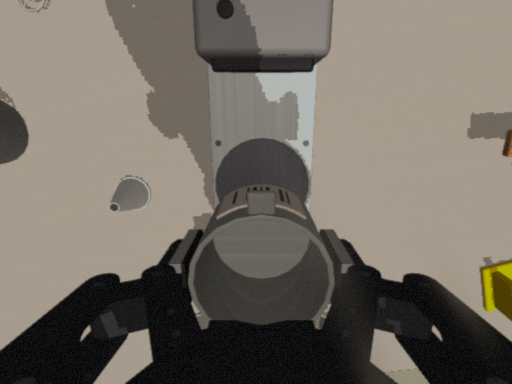

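View pics/held_s.png

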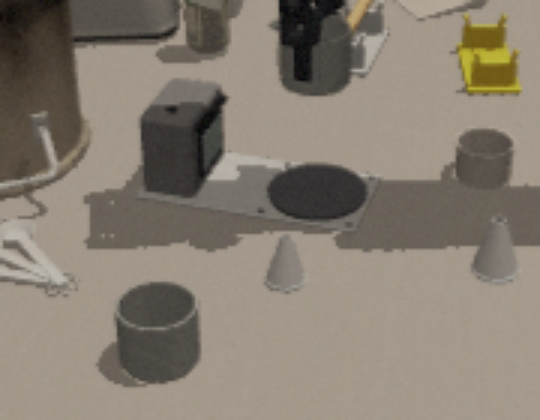

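The wrist picture shows the pot held upright, with its mouth at (262,270) and the beak and label at (262,203) facing the scanner. The side view shows the plate is clear. I'll lower it now.

Run:
```python
from h import *
env.movel([*PLATE,.10],.1); print(env.movel([*PLATE,.087],.03,stop_force=5))
print(env.get_state()["tcp_pos"]); env.grip(.085); env.movel([*PLATE,.20],.1)
env.reach([.46,.02,.26],quat(down(ST)))
im,d,c=snap("wrist"); cv2.imwrite("pics/placed.png",im)
for n in("wrist","top"):
    im,d,c=snap(n);P=world(d,c)
    p=P[(d>0)&(np.hypot(P[...,0]-PLATE[0],P[...,1]-PLATE[1])<.055)&(P[...,2]>.052)&(P[...,2]<.07)]; q=p[:,:2]
    for _ in range(6):
        s=np.linalg.lstsq(np.c_[2*q,np.ones(len(q))],(q**2).sum(1),rcond=None)[0]; r=np.sqrt(s[2]+s[:2]@s[:2]); dd=np.hypot(*(p[:,:2]-s[:2]).T); q=p[abs(dd-r)<.005,:2]
    b=p[dd>.034][:,:2].mean(0)-s[:2]; print(n,s[:2],r,np.median(p[:,2]),"beak",np.degrees(np.arctan2(b[1],b[0])))
s=env.get_state();print(s["time"])
```

```text
True
[0.54520014 0.02193089 0.09090202]
wrist [0.54772893 0.02108495] 0.02896311698854556 0.059295494917574125 beak -9.339266178528163
top [0. 0.] 0.0 nan beak nan
15.8667<stdin>:11: RuntimeWarning: Mean of empty slice.
  ret = um.true_divide(
  return _methods._mean(a, axis=axis, dtype=dtype,
  ret = ret.dtype.type(ret / rcount)
```

View pics/placed.png

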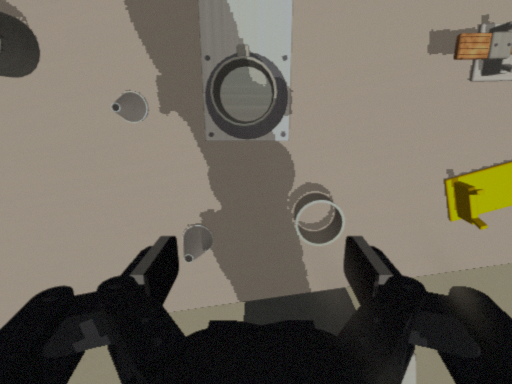

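The pot stands on the plate at pixel (247,92), with its beak up toward the scanner. It measures 3 mm off centre and its heading is −9.3°, so it is good. Next is the brush.

Run:
```python
from h import *
g=GRIP+[0,0,.054]; q=quat(down(BR)); env.reach(g+[0,0,.11],q); env.grip(.05)
print(env.movel(g,.08,stop_force=6)); env.grip(.0,25); s=env.get_state(); print(s["opening"],s["gripper_force"],s["tcp_pos"])
env.movel(g+[0,0,.12],.1)
s=env.get_state(); print(s["opening"],s["time"])
h=BR;a=np.radians(55); c=np.array([.547,.0212]); t=c+.006*np.array([np.cos(h),np.sin(h)])
p,qq=dip([*t,.16],h,a,1); env.reach(p,qq)
s=env.get_state(); print(s["opening"],s["time"],s["qpos"])
im,d,cc=snap("side"); cv2.imwrite("pics/dip_s.png",cv2.resize(im[100:250,170:330],None,fx=4,fy=4))
P=world(d,cc); m=(d>0)&(np.hypot(P[...,0]-t[0],P[...,1]-t[1])<.06)&(P[...,2]>.1)&(P[...,2]<.24)
hsv=cv2.cvtColor(im,cv2.COLOR_BGR2HSV); m&=(hsv[...,0]<28)&(hsv[...,1]>110)
print(m.sum(),P[m].min(0) if m.any() else 0,P[m][P[m][:,2].argsort()[:15]].mean(0), t)
```

```text
False
0.013244419033000061 27.523413598537445 [ 0.54034284 -0.28260532  0.09134397]
0.013338341408064823 21.35
0.01372482869769 22.4917 [-0.28430756  0.5509308  -0.23546428  1.79750882  0.80527108  1.5864125
 -1.01514085]
172 [ 0.53395724 -0.02368627  0.16281848] [0.5471468  0.02686488 0.16484381] [0.54791792 0.02712937]
```

View pics/dip_s.png

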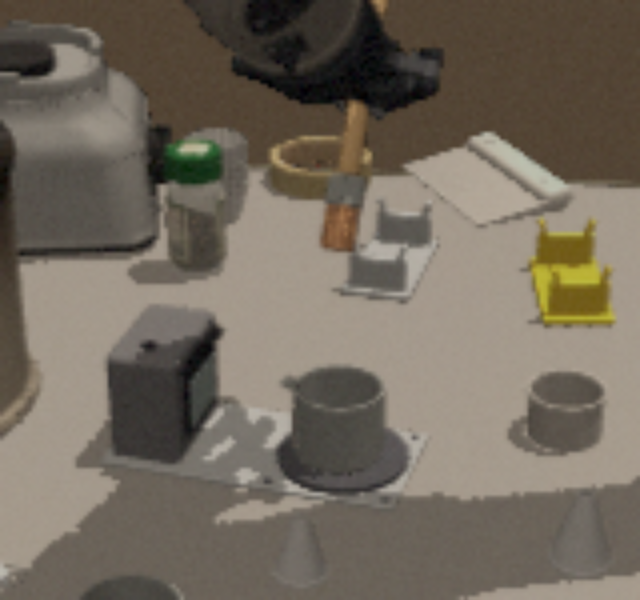

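The brush is held pitched down with its bristle tip at crop (340,247). Depth puts the tip at the planned point over the pot, and the real rest is now empty. I'll dip and then return it.

Run:
```python
from h import *
h=BR;a=np.radians(55); c=np.array([.547,.0212]); t=c+.006*np.array([np.cos(h),np.sin(h)])
p,_=dip([*t,.036],h,a,1); print("stop",env.movel(p,.08,stop_force=5)); env.dwell(.4)
print(env.get_state()["tcp_pos"]-p, env.get_state()["opening"])
im,d,cc=snap("side"); cv2.imwrite("pics/dipped.png",cv2.resize(im[100:250,170:330],None,fx=4,fy=4))
env.movel(p+[0,0,.13],.1)
g=GRIP+[0,0,.054]; env.reach(g+[0,0,.12],quat(down(BR)))
P0=g+[0,0,.12]
im,d,cc=snap("wrist"); cv2.imwrite("pics/back.png",im)
P=world(d,cc); hsv=cv2.cvtColor(im,cv2.COLOR_BGR2HSV)
m=(d>0)&(P[...,2]>.1)&(P[...,2]<.25)&(abs(P[...,1]+.28)<.13)&(abs(P[...,0]-.54)<.06)&(hsv[...,0]<28)&(hsv[...,1]>110); p=P[m]
print(m.sum(),p[p[:,1]>-.22].mean(0),p[p[:,1]<-.34].mean(0),p[:,1].max(),env.get_state()["time"])
```

```text
stop False
[ 2.79680707e-05 -1.20080064e-05  6.75155079e-05] 0.013778006928885823
9581 [ 0.55418561 -0.19486601  0.16101472] [nan nan nan] -0.1801981226717514 27.2417<stdin>:12: RuntimeWarning: Mean of empty slice.
  ret = um.true_divide(
```

View pics/dipped.png

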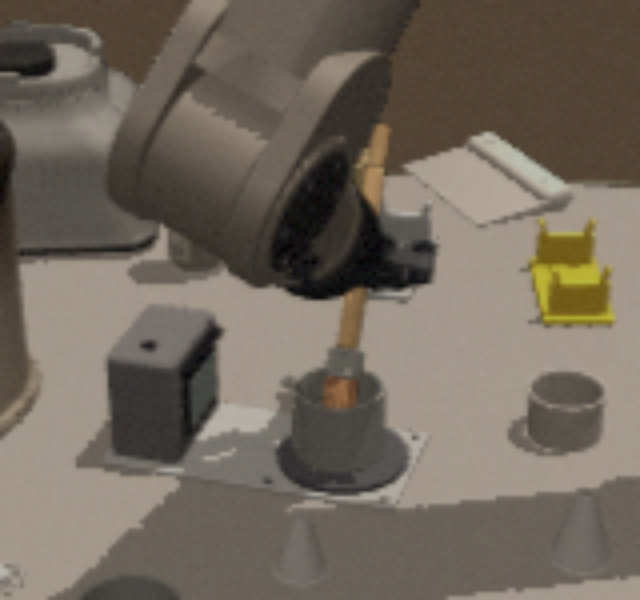

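View pics/back.png

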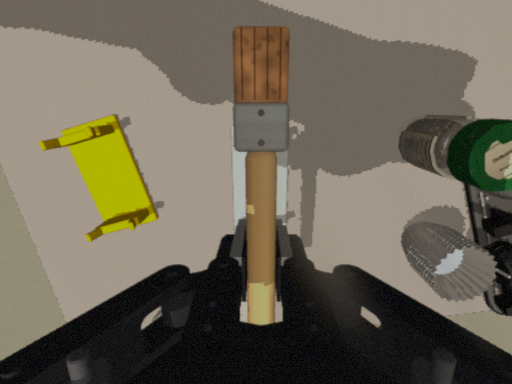

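The bristles are inside the pot's mouth at crop (340,390). Back over the rest, the brush runs straight along column 261 and is level. I'll lower it and release.

Run:
```python
from h import *
g=GRIP+[0,0,.054]
env.movel(g+[0,0,.01],.1); print(env.movel(g-[0,0,.002],.02,stop_force=3),env.get_state()["tcp_pos"])
env.grip(.045); env.movel(g+[0,0,.12],.08); env.reach([.47,-.12,.30],quat(down(0)))
im,d,c=snap("wrist"); P=world(d,c); hsv=cv2.cvtColor(im,cv2.COLOR_BGR2HSV); cv2.imwrite("pics/end.png",im)
m=(d>0)&(P[...,2]>.03)&(P[...,2]<.06)&(abs(P[...,1]+.28)<.13)&(abs(P[...,0]-.54)<.04)&(hsv[...,0]<28)&(hsv[...,1]>110); p=P[m]
print(p[p[:,1]>-.22].mean(0),p[p[:,1]<-.35].mean(0),p[:,1].max())
m=(d>0)&(np.hypot(P[...,0]-.545,P[...,1]-.022)<.05)&(P[...,2]>.054); p=P[m]; print("pot",p.min(0),p.max(0),env.get_state()["time"])
```

```text
True [ 0.54017971 -0.28251969  0.09129492]
[ 0.55427956 -0.19705151  0.04160342] [ 0.52775455 -0.36493218  0.04281846] -0.18223027186040947
pot [ 0.517234   -0.00940905  0.05400602] [0.58647247 0.05200118 0.0620039 ] 32.4917
```

View pics/end.png

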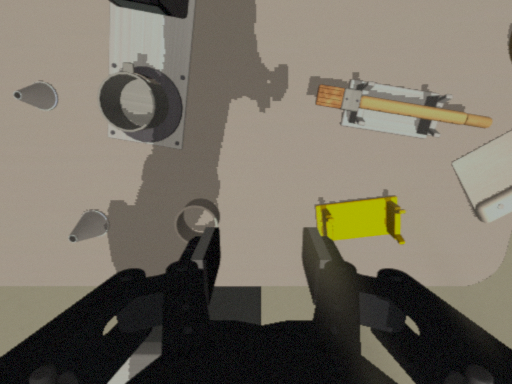

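The brush lies back across both cradles, from (330,97) to (480,120), with its bristles to the left as before. The pot is unmoved at (135,100).

```bash
python3 -c "
from h import *
print(job.job_done())"
```

```text
the job is handed in; nothing more can be done
None
```

The job is handed in at about 32 s of the 69 s: the labelled pot stands about 3 mm off the plate's centre with its label to the scanner, the brush was dipped to a planned 23 mm below the rim and laid back within about 1 mm of where it was, and nothing else looked disturbed; no verdict was returned.

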